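Pack the egg box and two canisters into the pantry caddy

TASK

Pack the egg box and the two square canisters near it into the three-walled wooden caddy, so that all three stand upright on the worktop between its walls and nothing sticks out past the open end. They only just fit, so push each one up snugly to make room for the next; be gentle with the eggs, keep the canisters upright and leave the fish tin, garlic, onion and lemon where they are.

Things in the scene. Friction and masses are not known exactly. Their poses are not given: they have to be found in the camera images.
- caddy: Fixed wooden caddy: three walls 50 mm high, 14 mm thick, no floor (things slide on the worktop), open on top and at the end towards its +y. Origin: centre of the inner space at worktop level; z up. Inside 164 mm wide along x (-82 to +82), 198 mm deep along y (back wall's inner face at -99, open end at +99). Over the last 20 mm the side walls flare out by 6 mm each.
- caddy_mouth (a point): Middle of the caddy's open end, at worktop level, 99 mm from the caddy's origin along +y; axes as the caddy's. The three things fit only with the egg box's long side along the caddy's x and the two canisters side by side along x. The play left is about 3 mm across the pair of canisters and 6 mm along the depth (egg box plus larger canister).
- egg_box: Closed grey cardboard egg box with a blue top, rigid, lid fixed: 107 mm (its x, -53 to +54) by 157 mm (its y) by 72 mm high; its sides are upright and widest below 34 mm. Origin: centre of its underside; z up. Too wide to grasp: push it. 0.28 to 0.56 kg. It is crushed if the fingers press it with more than 45 N.
- tea_canister: Rounded-square orange canister, dark wooden lid fixed shut. Origin: centre of its underside; z up, x and y along its sides. Body 84 mm square, lid 85 mm square (the widest part), lid top 93 mm up; mid-lid a wooden knob about 20 mm wide rises from 93 to 110 mm. Too wide to grasp round the sides; pinch and carry it by the knob, or push it. 0.2 to 0.42 kg.
- coffee_canister: Rounded-square dark blue canister, light wooden lid fixed shut. Origin: centre of its underside; z up, x and y along its sides. Body 74 mm square, lid 76 mm square (the widest part), lid top 83 mm up; mid-lid a wooden knob about 20 mm wide rises from 83 to 100 mm. Too wide to grasp round the sides; pinch and carry it by the knob, or push it. 0.2 to 0.42 kg.
- tin_fish: Bystander: flat round tin, 86 mm across, 40 mm high. Origin: centre of its underside.
- garlic: Bystander: garlic bulb, 60 mm across, 59 mm high. Origin: its underside.
- onion: Bystander: onion, 75 mm across, 77 mm high. Origin: its underside.
- lemon: Bystander: lemon, 78 by 55 by 56 mm. Origin: its underside.
Things that resemble listed ones, but are neither listed nor needed, are in the scene too. What is shaped like the egg_box but red is not meant.

How it is judged:
By the outcome, as a careful person would: the job done as asked, in the order asked, and still so for the second after the job is handed in, with the robot touching nothing.
It also fails if it takes over 72 s, if anything falls off the work surface, if the arm or the gripper's body presses on something with over 40 N, if the wrist force passes 120 N, or if a joint passes its speed limit or range.

ROBOT

A 6-joint arm with a two-finger parallel gripper is mounted at the origin on a cart in front of the work surface, level with it; the furniture and walls round the work are solid. World frame = base frame: x ahead of the robot, y to its left, z up, the work surface at z = 0. Lengths are in m, angles in rad, forces in N, time in s.
With the tool pointing down it reaches from about 0.425 to 0.95 m from the base axis. Payload 3.5 kg.
Tool frame: the origin (TCP) lies midway between the tips of the shut fingers; the grasp point (between the pads) lies 19 mm behind it (ctrl.pinch_z is the distance from the TCP to the grasp point, in m); z points along the fingers, y is the line along which they close (so a half turn about z gives the same grasp; the last joint's range is limited). The gripper opens to 85 mm and grips with 20 to 120 N. Pads are 22 mm wide; open, the fingers measure 114 mm over their backs; the gripper's body (76 mm by 85 mm) begins 54 mm behind the grasp point. The pads swing forward as they close: fully open they stand 13 mm farther back than shut.
Start: joints at [-1.302, 0.286, 1.577, -0, 1.279, -0.15], TCP at [0.275, -0.617, 0.231] pointing down, gripper open.
Joint ranges: [-2.77, 2.77], [-0.9, 2.22], [0.21, 2.48], [-1.53, 4.67], [0.24, 2.81], [-2.84, 2.84]. Speed limits (rad/s): [2.79, 2.79, 3.14, 3.14, 3.14, 3.14].

INTERFACE

Orientations are given as a unit quaternion [x, y, z, w].
In Python, from plant import get_state, viewer, sign_off, ctrl gives the robot as it stands. The module is installed in compiled form; this text tells all that it offers.
- The arm moves only by the shell command python3 -m handwheel 'ROWS' [FORCE]. ROWS is JSON, a list that holds one entry, the list of rows, each a list of 5 numbers: the finger opening in m, from 0 to 0.0854, then the shift along the tool's x, y, z in m, then the turn about the tool's z in degrees. In form: [[[claw, x, y, z, spin], ...]]. A call has 1 to 12 rows; each row shifts and turns the commanded pose from where the row before left it, along the tool's axes as they then stand; what a row does not reach is not made up. A row lasts 1/12 s, in which the tool goes at most 41.7 mm and 7.16 degrees, less where a joint would pass 70% of its speed; a pose out of reach is approached as far as the arm can. A call is refused whole if a number of a shift passes 0.0417 or a number of a turn 7.16, either way. A call with a gripper value outside its range is refused whole. The fingers move at their own pace and stop on an object; FORCE is the grip in N (left out, the last holds). Time passes only in rows, so rows that do not move let the fingers close. It gives the time, the measured TCP pose, the force, the opening and the grip force at its end, in the units of the state.
- get_state(): the state, without advancing time (a new reading comes with each control period).
- viewer.read_camera(name): name is "scene" or "top" or "wrist"; returns the picture (400x640x3 uint8, blue, green, red); there is no depth.
- viewer.camera_params(name): a dict with "fov_y" (degrees; the focal length in pixels is half the picture's height over the tangent of half this angle, whatever the lens; pixels are square), "cx", "cy" (the principal point, pixels), "xyz" and "attitude" of the camera in the world; the wrist camera has in their place "hand_eye" (4x4, takes a point from camera to tool coordinates, whose origin is the TCP and whose axes are the flange's). Camera axes: x right, y up, looking along -z (the intrinsics and any distortion apply to the point x, -y, -z); pixel columns grow to the right and rows downward; lengths in m; the calibration is good to about 2 mm. A picture is of the moment at which its call begins: read the wrist's pose just before it. camera_params takes no time and is no camera call.
- sign_off(): hands the job in; it is judged then, once.
Trained networks look in the newest picture that a camera, given by its name, has taken for a name from the list of things; names that differ only in an ending like _2 or _b are one class to them, and where a whole thing is asked for, a point or a joint stands for the part that bears it (a point fixed in the world has none). Each returns a list of dicts, best first, with "confidence" (0 to 1); they miss things now and then, are a little off and sometimes report something else, mostly with a low value. They report only what shows in the picture. A call takes as long as a camera call. They do not tell look-alikes from the thing itself.
- viewer.look_for(camera, name): "extent" ([left, top, width, height] as shares, 0 to 1, of the picture: columns of its width, rows of its height, round what is visible of it).
- viewer.outline_of(camera, name): "mask" (400x640 bool, what is visible of it) and "extent" ([left, top, width, height] as shares, 0 to 1, of the picture: columns of its width, rows of its height, round what is visible of it).
- viewer.pinpoint(camera, name): "xy" ([column, row] as shares, 0 to 1, of the picture: columns of its width, rows of its height: a listed point, or the origin of a listed thing).
The state is a dict: "time": time; "qpos": joint angles; "dq": joint speeds; "joint_efforts": joint torques, N m; "eef_pos": TCP position; "tcp_rot": TCP orientation; "contact_force": force on the tool from outside, world axes, zero at the start; "wrist_torque": the same for the moment, N m; "opening": opening from 0.0 (shut) to 1.0 (fully open); "finger_force": force on a finger pad.
Only numpy, scipy, OpenCV 4.12 (cv2) and the standard library are available. Lean on these libraries where they do the work, as an engineer would, in place of code of your own. Each camera call takes 0.05 s, during which the arm holds its last target. There are 200 camera calls.

## Working session

There is one attempt and no reset: what is moved stays moved. The work goes in short steps, Python scripts to look and compute and a shell command to move; the robot and the scene stay as the last step left them, time stands still between calls to the robot, and variables do not carry over. Pictures are saved under pics/ and viewed, at most 10 in all, crops included, and the job is handed in when it is done.

```bash
mkdir -p pics; python3 - <<'E'
from plant import get_state, viewer, ctrl
import cv2
s=get_state();print(s['time'],s['eef_pos'],s['tcp_rot'],s['opening'],ctrl.pinch_z)
for c in ['scene','top']:
    im=viewer.read_camera(c);cv2.imwrite(f'pics/{c}0.png',im)
    print(c,viewer.camera_params(c))
    for n in ['caddy','caddy_mouth','egg_box','tea_canister','coffee_canister']:
        print(n,[([round(v,4) for v in d['xy']],round(d['confidence'],2)) for d in viewer.pinpoint(c,n)])
print(viewer.camera_params('wrist'))
E
```

```text
0.0 [ 0.27434849 -0.61599921  0.22991093] [ 9.78151550e-01  2.07889619e-01 -9.06152018e-05 -1.20131085e-03] 1.0015172656326197 0.0187
scene {'fov_y': 47.10082878024685, 'cx': 317.337904320629, 'cy': 204.38235420764053, 'xyz': array([-0.19067524, -1.12175221,  0.67129557]), 'attitude': array([ 0.50218687, -0.15507667, -0.25094018,  0.81288904])}
caddy []
caddy_mouth []
egg_box [([0.4553, 0.503], 0.95), ([0.6517, 0.6613], 0.56)]
tea_canister [([0.3805, 0.452], 0.97), ([0.352, 0.493], 0.5)]
coffee_canister [([0.4281, 0.4373], 0.7)]
top {'fov_y': 47.85193813502351, 'cx': 321.90665970352364, 'cy': 210.0812632770984, 'xyz': array([ 0.44684999, -0.05935722,  1.40641781]), 'attitude': array([ 0.01238329, -0.01935247, -0.69692218,  0.71677863])}
caddy []
caddy_mouth [([0.4366, 0.5215], 0.34)]
egg_box [([0.4338, 0.5142], 0.69), ([0.6959, 0.493], 0.58)]
tea_canister [([0.3209, 0.5673], 0.91)]
coffee_canister [([0.3178, 0.468], 0.96)]
{'fov_y': 66.6951147038165, 'cx': 321.0288978688476, 'cy': 194.47318423635076, 'hand_eye': array([[ 7.27851800e-04,  9.59093524e-01,  2.83088472e-01,
         7.09927411e-02],
       [ 9.99999733e-01, -6.80675338e-04, -2.65006544e-04,
         6.51905370e-04],
       [-6.14747188e-05,  2.83088589e-01, -9.59093763e-01,
        -1.41672571e-01],
       [ 0.00000000e+00,  0.00000000e+00,  0.00000000e+00,
         1.00000000e+00]])}
```

View pics/top0.png

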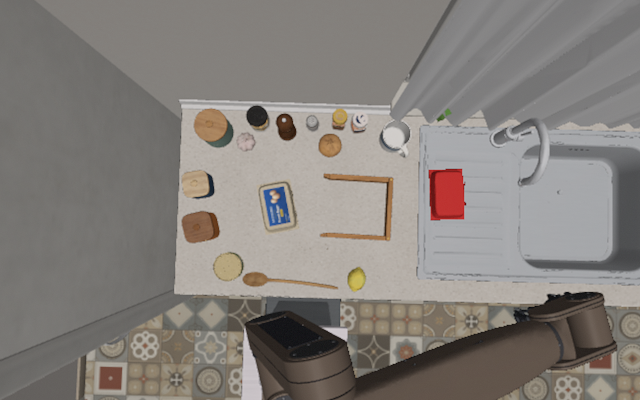

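View pics/scene0.png

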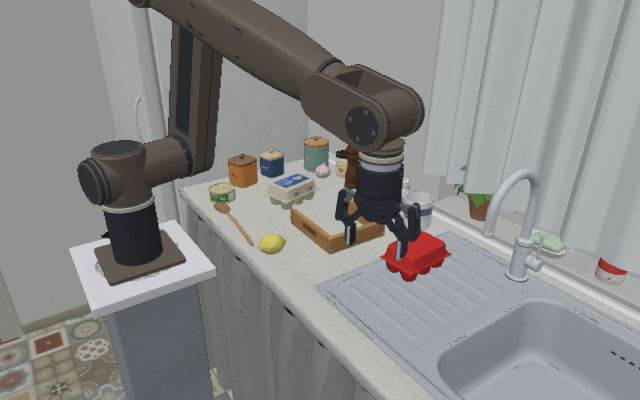

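The top view shows the caddy (wood U, about 358,207) open to the image left. The egg box sits at (278,206), the coffee canister at (197,184), the tea canister at (200,227), the fish tin at (228,266) and the lemon at (357,279). The scene view agrees; the red egg box on the sink is the look-alike.

```bash
cat > h.py <<'E'
from plant import get_state, viewer, ctrl
import cv2, numpy as np
from scipy.spatial.transform import Rotation as R
def cam(name,s=None):
    p=viewer.camera_params(name); f=200/np.tan(np.radians(p['fov_y']/2))
    if name=='wrist':
        s=s or get_state(); T=np.eye(4); T[:3,:3]=R.from_quat(s['tcp_rot']).as_matrix(); T[:3,3]=s['eef_pos']
        M=T@p['hand_eye']; return M[:3,3],M[:3,:3],f,p['cx'],p['cy']
    return np.array(p['xyz']),R.from_quat(p['attitude']).as_matrix(),f,p['cx'],p['cy']
def ray(c,uv,z):
    o,M,f,cx,cy=c; uv=np.atleast_2d(uv).astype(float)
    d=np.c_[(uv[:,0]-cx)/f,-(uv[:,1]-cy)/f,-np.ones(len(uv))]@M.T
    return (o+d*((z-o[2])/d[:,2])[:,None])[:,:2]
def proj(c,P):
    o,M,f,cx,cy=c; q=(np.atleast_2d(P)-o)@M; return np.c_[cx-f*q[:,0]/q[:,2],cy+f*q[:,1]/q[:,2]]
def rect(c,mask,z):
    u=np.argwhere(mask)[:,::-1]; w=ray(c,u,z)*1000
    return cv2.minAreaRect(w.astype(np.float32))
def yaw(s): 
    m=R.from_quat(s['tcp_rot']).as_matrix(); return np.degrees(np.arctan2(m[1,0],m[0,0]))
E
python3 - <<'E'
from h import *
c=cam('top'); im=viewer.read_camera('top')
print('toolx yaw',yaw(get_state()))
for n,z in [('egg_box',0.034),('tea_canister',.093),('coffee_canister',.083),('tin_fish',.04),('lemon',.03),('onion',.04),('garlic',.03)]:
    for d in viewer.outline_of('top',n)[:2]:
        r=rect(c,d['mask'],z); print(n,round(d['confidence'],2),np.round(r[0],0),np.round(r[1],0),round(r[2],1))
# caddy corners by eye at top z=.05
print(ray(c,[[324,177],[392,178],[391,239],[321,236]],.05))
for n in ['egg_box','tea_canister','coffee_canister']:
    d=viewer.pinpoint('top',n)[0]['xy'];print(n,ray(c,[d[0]*640,d[1]*400],0))
E
```

```text
toolx yaw 23.99133902215182
egg_box 0.97 [514.  64.] [158. 108.] 13.0
egg_box 0.56 [ 568. -451.] [155. 108.] 3.1
tea_canister 0.57 [449. 281.] [ 86. 105.] 11.1
coffee_canister 0.77 [571. 297.] [80. 94.] 2.2
coffee_canister 0.71 [448. 284.] [ 87. 104.] 12.9
tin_fish 0.68 [328. 207.] [85. 91.] 46.8
lemon 0.72 [ 302. -181.] [56. 66.] 46.2
garlic 0.76 [713. 170.] [53. 55.] 1.7
[[ 0.60818124 -0.07541672]
 [ 0.61113138 -0.281261  ]
 [ 0.42679054 -0.282098  ]
 [ 0.42996077 -0.07132751]]
egg_box [[0.50732277 0.06059517]]
tea_canister [[0.44169849 0.2888103 ]]
coffee_canister [[0.57732271 0.30472771]]
```

```bash
python3 -m handwheel '[[[0.085,0.0276,-0.0244,-0.0044,0],[0.085,0.0276,-0.0244,-0.0044,0],[0.085,0.0276,-0.0244,-0.0044,0],[0.085,0.0276,-0.0244,-0.0044,0],[0.085,0.0276,-0.0244,-0.0044,0],[0.085,0.0276,-0.0244,-0.0044,0],[0.085,0.0276,-0.0244,-0.0044,0],[0.085,0.0276,-0.0244,-0.0044,0],[0.085,0.0276,-0.0244,-0.0044,0],[0.085,0.0276,-0.0244,-0.0044,0],[0.085,0.0276,-0.0244,-0.0044,0],[0.085,0.0276,-0.0244,-0.0044,0]]]' 30
python3 -m handwheel '[[[0.085,0.0276,-0.0244,-0.0044,0],[0.085,0.0276,-0.0244,-0.0044,0],[0.085,0.0276,-0.0244,-0.0044,0],[0.085,0.0276,-0.0244,-0.0044,0],[0.085,0,0,0,-7],[0.085,0,0,0,-7],[0.085,0,0,0,-7],[0.085,0,0,0,-7],[0.085,0,0,0,-7],[0.085,0,0,0,-7],[0.085,0,0,0,-7],[0.085,0,0,0,-7]]]'
python3 -m handwheel '[[[0.085,0,0,0,-7],[0.085,0,0,0,-3],[0.085,0,0,0,0],[0.085,0,0,0,0]]]'
python3 - <<'E'
from h import *
s=get_state(); c=cam('wrist',s); im=viewer.read_camera('wrist'); cv2.imwrite('pics/w1.png',im)
print(s['time'],s['eef_pos'],yaw(s),s['qpos'])
for n in ['caddy','caddy_mouth','egg_box']:
    for d in viewer.pinpoint('wrist',n): print(n,d['confidence'],ray(c,[d['xy'][0]*640,d['xy'][1]*400],0))
for d in viewer.outline_of('wrist','egg_box')[:2]: print(d['confidence'],rect(c,d['mask'],.034))
E
```

```text
time: 2.15
eef_pos: [0.4584, -0.2128, 0.2847]
tcp_rot: [0.978, 0.208, 0.0, 0.0]
contact_force: [0.4, -0.2, 0.4]
opening: 0.995
finger_force: 0.0
time: 3.15
eef_pos: [0.5192, -0.0804, 0.3019]
tcp_rot: [0.764, 0.645, 0.0, 0.0]
contact_force: [0.3, 0.4, -0.2]
opening: 0.995
finger_force: 0.0
time: 3.48
eef_pos: [0.5192, -0.0804, 0.3018]
tcp_rot: [0.708, 0.707, 0.0, 0.0]
contact_force: [0.0, -0.1, -0.4]
opening: 0.994
finger_force: 0.0
3.4833 [ 0.51918096 -0.08038169  0.3018377 ] 89.90560449848333 [-3.46856946e-01 -9.57783559e-02  1.85976573e+00 -9.67880844e-06
  1.37737559e+00 -3.45207584e-01]
egg_box 0.71 [[0.51856063 0.06141125]]
0.55 ((515.4140014648438, 63.58374786376953), (158.5804443359375, 107.38040924072266), 12.982450485229492)
0.47 ((619.3120727539062, -385.5926818847656), (10.01125431060791, 12.069754600524902), 89.951171875)
```

View pics/w1.png

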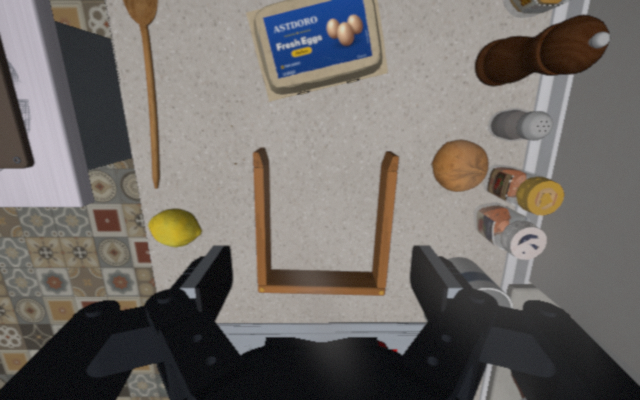

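The wrist picture shows the caddy with outer top corners near (253,152), (258,292), (385,295) and (399,155). The egg box is at (320,40), turned about 13°.

```bash
python3 - <<'E'
from h import *
c=cam('wrist'); im=cv2.imread('pics/w1.png')
print(ray(c,[[256,175],[259,290],[385,293],[396,175]],.05), ray(c,[[270,270],[372,270]],0))
hsv=cv2.cvtColor(im,cv2.COLOR_BGR2HSV)
m=((hsv[...,0]<20)&(hsv[...,1]>95)); m[:, :240]=0;m[:,405:]=0;m[:140]=0;m[300:]=0
for r in [150,160,180,200,220,240,255]:
    k=np.where(m[r])[0]; g=np.split(k,np.where(np.diff(k)>4)[0]+1); g=[(q[0],q[-1]) for q in g if len(q)>3]
    print(r,g,*[np.round(ray(c,[[a-.5,r],[b+.5,r]],.05).ravel()*1000,1) for a,b in g],[np.round(ray(c,[[a-.5,r],[b+.5,r]],0).ravel()*1000,1) for a,b in g])
for u in [290,320,350]:
    k=np.where(m[:,u])[0]; print(u,k[0],k[-1],ray(c,[[u,k[0]-.5],[u,k[-1]+.5]],.05)*1000,ray(c,[[u,k[0]-.5]],0)*1000)
E
```

```text
[[ 0.43243282 -0.09867453]
 [ 0.42629812 -0.27375336]
 [ 0.61405785 -0.27887087]
 [ 0.61789103 -0.09866287]] [[ 0.43479975 -0.26960202]
 [ 0.60224845 -0.26957993]]
150 [(np.int64(259), np.int64(263))] [437.7 -65.6 444.1 -65.6] [array([427.4, -72.7, 434.7, -72.7])]
160 [(np.int64(254), np.int64(266)), (np.int64(383), np.int64(397))] [430.4 -78.6 447.4 -78.6] [598.9 -78.6 618.5 -78.6] [array([419.2, -87.4, 438.3, -87.4]), array([609.1, -87.4, 631.1, -87.4])]
180 [(np.int64(254), np.int64(267)), (np.int64(381), np.int64(395))] [ 428.7 -105.5  447.3 -105.5] [ 597.7 -105.5  617.7 -105.5] [array([ 417.3, -117.7,  438.3, -117.7]), array([ 607.8, -117.7,  630.3, -117.7])]
200 [(np.int64(255), np.int64(267)), (np.int64(379), np.int64(393))] [ 428.3 -133.4  445.9 -133.4] [ 596.6 -133.4  616.9 -133.4] [array([ 416.8, -149.1,  436.7, -149.1]), array([ 606.5, -149.1,  629.4, -149.1])]
220 [(np.int64(256), np.int64(268)), (np.int64(377), np.int64(391))] [ 427.9 -162.4  445.9 -162.4] [ 595.4 -162.4  616.1 -162.4] [array([ 416.3, -181.8,  436.6, -181.8]), array([ 605.1, -181.8,  628.5, -181.8])]
240 [(np.int64(256), np.int64(268)), (np.int64(376), np.int64(389))] [ 426.  -192.6  444.4 -192.6] [ 595.5 -192.6  615.3 -192.6] [array([ 414.3, -215.9,  435. , -215.9]), array([ 605.3, -215.9,  627.5, -215.9])]
255 [(np.int64(257), np.int64(269)), (np.int64(374), np.int64(388))] [ 426.  -216.1  444.7 -216.1] [ 593.8 -216.1  615.3 -216. ] [array([ 414.3, -242.3,  435.3, -242.3]), array([ 603.4, -242.3,  627.6, -242.3])]
290 284 292 [[ 472.73939104 -262.71000434]
 [ 472.29698185 -278.03232411]] [[ 466.90442607 -294.89130348]]
320 286 292 [[ 517.06071986 -266.08316322]
 [ 517.04950916 -278.02559719]] [[ 516.85816092 -298.6931273 ]]
350 272 293 [[ 560.84715424 -242.71877778]
 [ 561.84653254 -279.73954744]] [[ 566.20902631 -272.35956858]]
```

```bash
python3 -m handwheel '[[[0.08,0.0405,0.0012,0,0.9],[0.08,0.0405,0.0012,0,0],[0.08,0.0405,0.0012,0,0],[0.08,0.0405,0.0012,0,0],[0.08,0.0405,0.0012,0,0],[0.08,0.0405,0.0012,0,0.4],[0.08,0,0,0.04,0],[0.08,0,0,0.04,0],[0.08,0,0,0.04,0],[0.08,0,0,0.04,0],[0.08,0,0,0.04,0],[0.08,0,0,0.03,0]]]'
python3 -m handwheel '[[[0.08,0,0,0.03,0],[0.08,0,0,0.03,0],[0.08,0,0,0.006,0],[0.08,-0.008,0,0,0],[0.08,-0.007,0,0,0],[0.08,-0.006,0,0,0],[0.08,-0.005,0,0,0],[0.08,-0.005,0,0,0],[0.08,-0.005,0,0,0],[0.08,-0.005,0,0,0],[0.08,-0.005,0,0,0],[0.08,-0.005,0,0,0]]]'
python3 -m handwheel '[[[0.08,-0.004,0,0,0],[0.08,-0.004,0,0,0],[0.08,0,0,0,0]]]'
python3 - <<'E'
from h import *
s=get_state(); c=cam('top',s); im=viewer.read_camera('top'); cv2.imwrite('pics/t2.png',im[100:300,170:420])
print(s['time'],s['eef_pos'],yaw(s),s['contact_force'],s['finger_force'])
c=cam('wrist',s); im=viewer.read_camera('wrist'); cv2.imwrite('pics/w2.png',im)
for d in viewer.outline_of('wrist','egg_box')[:2]: print(d['confidence'],d['extent'])
E
```

```text
time: 4.73
eef_pos: [0.5278, 0.1624, 0.0683]
tcp_rot: [0.715, 0.699, -0.001, -0.001]
contact_force: [0.1, -0.6, -0.4]
opening: 0.933
finger_force: 0.0
time: 5.73
eef_pos: [0.5293, 0.1113, 0.0066]
tcp_rot: [0.715, 0.699, 0.001, 0.001]
contact_force: [2.0, 3.5, 3.2]
opening: 0.939
finger_force: 2.0
time: 5.98
eef_pos: [0.5278, 0.1026, 0.0055]
tcp_rot: [0.715, 0.699, -0.001, -0.0]
contact_force: [0.2, 0.3, -0.6]
opening: 0.935
finger_force: 0.3
5.9833 [0.52780097 0.10260132 0.00549049] 88.65678575285942 [ 0.19888862  0.30898913 -0.5973558 ] 0.3030193503946066
0.96 [0.1989, 0.7167, 0.4606, 0.2833]
```

View pics/w2.png

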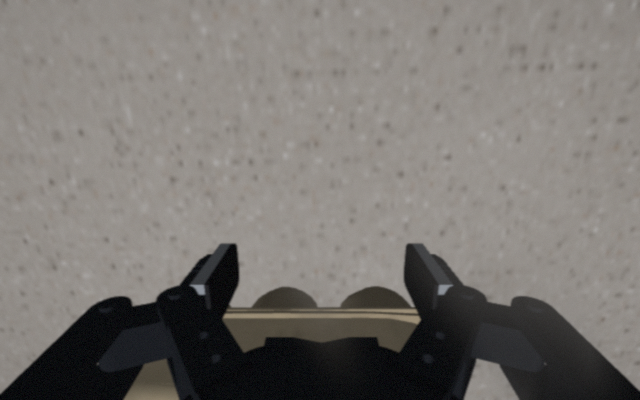

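The wrist picture shows the egg box's rear edge (row ~310) nearly level across both fingers, so it has squared up. I'll push a bit more, then rise and measure.

```bash
python3 -m handwheel '[[[0.08,-0.005,0,0,0],[0.08,-0.005,0,0,0],[0.08,-0.005,0,0,0],[0.08,-0.003,0,0,0],[0.08,0.02,0,0,0],[0.08,0.03,0,-0.03,0],[0.08,0,0,-0.04,0],[0.08,0,0,-0.04,0],[0.08,0,0,-0.04,0],[0.08,-0.03,0,-0.04,0],[0.08,-0.03,0,-0.04,0],[0.08,0,0,0,0]]]'
python3 -m handwheel '[[[0.08,0,0,0,0],[0.08,0,0,0,0]]]'
python3 - <<'E'
from h import *
s=get_state(); c=cam('wrist',s); im=viewer.read_camera('wrist'); cv2.imwrite('pics/w3.png',im)
print(s['time'],s['eef_pos'],yaw(s))
for d in viewer.outline_of('wrist','egg_box')[:2]: print(d['confidence'],rect(c,d['mask'],.034),d['extent'])
hsv=cv2.cvtColor(im,cv2.COLOR_BGR2HSV)
m=((hsv[...,0]<20)&(hsv[...,1]>95)); 
for y in [-.09,-.12,-.15,-.18]:
    r=int(round(proj(c,[.52,y,.05])[0,1])); 
    if r>399: continue
    u=proj(c,[[.40,y,.05],[.48,y,.05],[.56,y,.05],[.64,y,.05]])[:,0].astype(int)
    a=np.where(m[r,u[0]:u[1]])[0]+u[0]; b=np.where(m[r,u[2]:u[3]])[0]+u[2]
    if len(a) and len(b): print(y,r,ray(c,[[a[0]-.5,r],[b[-1]+.5,r]],.05)*1000, ray(c,[[a[-1]+.5,r],[b[0]-.5,r]],0)*1000)
E
```

```text
time: 7.13
eef_pos: [0.5321, 0.0813, 0.2312]
tcp_rot: [0.716, 0.698, 0.004, 0.007]
contact_force: [0.8, 0.6, 1.4]
opening: 0.94
finger_force: 0.0
time: 7.3
eef_pos: [0.5274, 0.0844, 0.2214]
tcp_rot: [0.715, 0.699, -0.0, -0.0]
contact_force: [0.4, -0.2, -0.6]
opening: 0.939
finger_force: 0.0
7.3 [0.52741406 0.08437996 0.22141722] 88.65003185618075
0.56 ((506.0205993652344, 13.262863159179688), (115.07041931152344, 156.55738830566406), 88.7071762084961) [0.3698, 0.4647, 0.2153, 0.227]
-0.09 315 [[429.60672911 -87.94341786]
 [618.14509991 -92.09465022]] [[ 439.19301382 -127.36183336]
 [ 607.06045263 -131.05793374]]
-0.12 335 [[ 429.32655143 -117.34306329]
 [ 618.37989178 -121.48706816]] [[ 437.99716021 -161.43547291]
 [ 605.3194566  -165.1031384 ]]
```

View pics/w3.png

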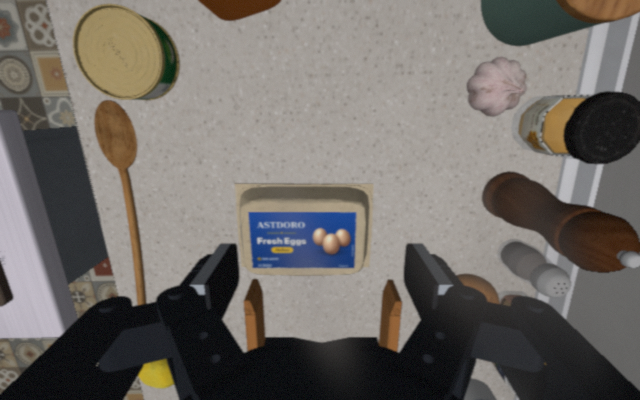

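The picture shows the egg box square to the caddy at (305,228), about 19 mm too far to −x. I'll nudge it over with one finger on its −x end, gripper diagonal across the corner.

```bash
python3 -m handwheel '[[[0.08,-0.0081,-0.0278,0,0],[0.08,-0.0081,-0.0278,0,0],[0.08,-0.0081,-0.0278,0,0],[0.08,0,0,0,-6.62],[0.08,0,0,0,-6.62],[0.08,0,0,0,-6.62],[0.08,0,0,0,-6.62],[0.08,0,0,0,-6.62],[0.08,0,0,0,-6.62],[0.08,0,0,0,-6.63],[0.08,0,0,0,0],[0.08,0,0,0,0]]]'
python3 -c "
from h import *
s=get_state();print(s['eef_pos'],yaw(s))"
```

```text
time: 8.4
eef_pos: [0.4431, 0.063, 0.2203]
tcp_rot: [0.383, 0.924, -0.001, -0.001]
contact_force: [0.5, 0.1, -0.5]
opening: 0.942
finger_force: 0.0
[0.44312768 0.06296244 0.22028047] 134.92435767787538
```

```bash
python3 -m handwheel '[[[0.08,0,0,0.04,0],[0.08,0,0,0.04,0],[0.08,0,0,0.04,0],[0.08,0,0,0.04,0],[0.08,0,0,0.03,0],[0.08,0,0,0.02,0],[0.08,0,0,0.0045,0],[0.08,0,0,0,0],[0.08,-0.0021,0.0021,0,0],[0.08,-0.0021,0.0021,0,0],[0.08,-0.0021,0.0021,0,0],[0.08,-0.0021,0.0021,0,0]]]'
python3 -m handwheel '[[[0.08,-0.0021,0.0021,0,0],[0.08,-0.0021,0.0021,0,0],[0.08,-0.0021,0.0021,0,0],[0.08,-0.0021,0.0021,0,0],[0.08,0,0,0,0],[0.08,0.006,-0.006,0,0],[0.08,0,0,-0.03,0],[0.08,0,0,-0.04,0],[0.08,0,0,-0.04,0],[0.08,0,0,-0.04,0],[0.08,0,0,-0.04,0],[0.08,0,0,-0.04,0]]]'
python3 -m handwheel '[[[0.08,0.024,0.035,0,7],[0.08,0.02,0.035,0,7],[0.08,0.017,0.035,0,7],[0.08,0,0,0,7],[0.08,0,0,0,7],[0.08,0,0,0,7],[0.08,0,0,0,4.3],[0.08,0,0,0,0],[0.08,0,0,0,0]]]'
python3 - <<'E'
from h import *
s=get_state(); c=cam('wrist',s); im=viewer.read_camera('wrist'); cv2.imwrite('pics/w4.png',im)
print(s['time'],s['eef_pos'],yaw(s))
for d in viewer.outline_of('wrist','egg_box')[:2]: print(d['confidence'],rect(c,d['mask'],.034),d['extent'])
hsv=cv2.cvtColor(im,cv2.COLOR_BGR2HSV)
m=((hsv[...,0]<20)&(hsv[...,1]>95)); 
for y in [-.06,-.09,-.12]:
    r=int(round(proj(c,[.52,y,.05])[0,1])); 
    if r>399: continue
    u=proj(c,[[.40,y,.05],[.48,y,.05],[.56,y,.05],[.64,y,.05]])[:,0].astype(int)
    a=np.where(m[r,u[0]:u[1]])[0]+u[0]; b=np.where(m[r,u[2]:u[3]])[0]+u[2]
    if len(a) and len(b): print(y,r,ray(c,[[a[0]-.5,r],[b[-1]+.5,r]],.05)*1000, ray(c,[[a[-1]+.5,r],[b[0]-.5,r]],0)*1000)
E
```

```text
time: 9.4
eef_pos: [0.4556, 0.0627, 0.0082]
tcp_rot: [0.383, 0.924, -0.0, -0.001]
contact_force: [-5.9, -0.2, 2.6]
opening: 0.935
finger_force: 2.9
time: 10.4
eef_pos: [0.4594, 0.0625, 0.2405]
tcp_rot: [0.382, 0.924, 0.001, 0.002]
contact_force: [1.3, 0.1, -0.0]
opening: 0.938
finger_force: 0.0
time: 11.15
eef_pos: [0.5001, 0.1653, 0.2382]
tcp_rot: [0.704, 0.71, 0.001, 0.001]
contact_force: [0.3, 0.7, 1.0]
opening: 0.939
finger_force: 0.0
11.15 [0.50011279 0.16527928 0.23818786] 90.43795498055401
0.8 ((525.7189331054688, 11.063529968261719), (127.483642578125, 155.3479766845703), 87.85375213623047) [0.4355, 0.6002, 0.1967, 0.2215]
```

```bash
python3 -m handwheel '[[[0.08,-0.022,0.014,0,1.8],[0.08,-0.022,0.014,0.02,0],[0.08,0,0,0.04,0],[0.08,0,0,0.04,0],[0.08,0,0,0.04,0],[0.08,0,0,0.04,0],[0.08,0,0,0.035,0],[0.08,0,0,0.0165,0],[0.08,-0.01,0,0,0],[0.08,-0.008,0,0,0],[0.08,-0.008,0,0,0],[0.08,-0.005,0,0,0]]]'
python3 -m handwheel '[[[0.08,-0.005,0,0,0],[0.08,-0.008,0,0,0],[0.08,-0.008,0,0,0],[0.08,-0.008,0,0,0],[0.08,-0.008,0,0,0],[0.08,-0.008,0,0,0],[0.08,-0.008,0,0,0],[0.08,-0.008,0,0,0],[0.08,-0.008,0,0,0],[0.08,-0.008,0,0,0],[0.08,-0.008,0,0,0],[0.08,-0.008,0,0,0]]]'
python3 -c "
from h import *
s=get_state();print(s['eef_pos'],yaw(s))"
```

```text
time: 12.25
eef_pos: [0.5286, 0.0886, 0.0084]
tcp_rot: [0.716, 0.698, 0.002, 0.002]
contact_force: [-0.5, -0.0, 0.3]
opening: 0.939
finger_force: 0.0
time: 13.25
eef_pos: [0.5256, -0.0025, 0.0081]
tcp_rot: [0.717, 0.697, 0.002, 0.001]
contact_force: [0.4, 6.2, 4.5]
opening: 0.938
finger_force: 3.2
[ 0.52563357 -0.00248993  0.00814384] 88.44986204048386
```

```bash
python3 -m handwheel '[[[0.08,-0.008,0,0,0],[0.08,-0.008,0,0,0],[0.08,-0.008,0,0,0],[0.08,-0.008,0,0,0],[0.08,-0.008,0,0,0],[0.08,-0.008,0,0,0]]]'
python3 -m handwheel '[[[0.08,-0.008,0,0,0],[0.08,-0.008,0,0,0],[0.08,-0.008,0,0,0],[0.08,-0.008,0,0,0],[0.08,-0.008,0,0,0],[0.08,-0.008,0,0,0],[0.08,-0.008,0,0,0]]]'
python3 -c "
from h import *
s=get_state();print(s['eef_pos'],yaw(s))"
```

```text
time: 13.75
eef_pos: [0.5243, -0.0505, 0.0081]
tcp_rot: [0.717, 0.697, 0.002, 0.001]
contact_force: [0.9, 6.9, 5.7]
opening: 0.937
finger_force: 3.4
time: 14.33
eef_pos: [0.5226, -0.1064, 0.0081]
tcp_rot: [0.717, 0.697, 0.002, 0.0]
contact_force: [0.5, 8.2, 5.0]
opening: 0.935
finger_force: 3.6
[ 0.52260117 -0.10641833  0.00810797] 88.44926503886862
```

```bash
python3 -m handwheel '[[[0.08,-0.005,0,0,0],[0.08,-0.005,0,0,0],[0.08,-0.005,0,0,0],[0.08,-0.004,0,0,0],[0.08,-0.004,0,0,0],[0.08,-0.003,0,0,0]]]'
python3 -m handwheel '[[[0.08,-0.002,0,0,0],[0.08,-0.002,0,0,0],[0.08,-0.002,0,0,0]]]'
python3 -m handwheel '[[[0.08,-0.002,0,0,0],[0.08,-0.001,0,0,0],[0.08,-0.001,0,0,0]]]'
```

```text
time: 14.83
eef_pos: [0.5218, -0.1323, 0.0081]
tcp_rot: [0.717, 0.697, 0.002, 0.0]
contact_force: [0.7, 7.3, 5.7]
opening: 0.937
finger_force: 3.8
time: 15.08
eef_pos: [0.5216, -0.1381, 0.0081]
tcp_rot: [0.717, 0.697, 0.002, 0.0]
contact_force: [-0.0, 7.3, 5.9]
opening: 0.939
finger_force: 3.8
time: 15.33
eef_pos: [0.5215, -0.142, 0.0081]
tcp_rot: [0.717, 0.697, 0.002, 0.0]
contact_force: [0.2, 7.9, 6.6]
opening: 0.938
finger_force: 3.8
```

```bash
python3 -m handwheel '[[[0.08,-0.002,0,0,0],[0.08,-0.001,0,0,0],[0.08,-0.001,0,0,0]]]'
python3 -m handwheel '[[[0.08,-0.001,0,0,0],[0.08,-0.001,0,0,0]]]'
python3 -m handwheel '[[[0.08,-0.001,0,0,0],[0.08,-0.001,0,0,0]]]'
```

```text
time: 15.58
eef_pos: [0.5214, -0.146, 0.0081]
tcp_rot: [0.717, 0.697, 0.002, 0.0]
contact_force: [0.2, 8.1, 6.3]
opening: 0.938
finger_force: 3.8
time: 15.75
eef_pos: [0.5213, -0.1479, 0.0081]
tcp_rot: [0.717, 0.698, 0.002, 0.0]
contact_force: [-0.9, 7.6, 6.5]
opening: 0.936
finger_force: 3.8
time: 15.92
eef_pos: [0.5213, -0.1493, 0.0081]
tcp_rot: [0.717, 0.697, 0.002, -0.0]
contact_force: [0.9, 12.7, 8.4]
opening: 0.939
finger_force: 6.4
```

```bash
python3 -m handwheel '[[[0.08,-0.0007,0,0,0],[0.08,0,0,0,0]]]'
python3 -m handwheel '[[[0.08,-0.0007,0,0,0],[0.08,0,0,0,0]]]'
```

```text
time: 16.08
eef_pos: [0.5213, -0.1493, 0.0081]
tcp_rot: [0.717, 0.697, 0.003, -0.001]
contact_force: [1.2, 11.3, 8.0]
opening: 0.933
finger_force: 6.1
time: 16.25
eef_pos: [0.5214, -0.1493, 0.0081]
tcp_rot: [0.717, 0.697, 0.003, -0.001]
contact_force: [1.5, 14.3, 8.4]
opening: 0.938
finger_force: 7.1
```

```bash
python3 -m handwheel '[[[0.06,0.03,0,0,0],[0.06,0.025,0,-0.03,0],[0.06,0.025,-0.002,-0.03,0],[0.06,0.028,-0.002,-0.03,0],[0.06,0.028,-0.002,-0.03,0],[0.06,0.028,-0.002,-0.03,0],[0.06,0.028,-0.002,-0.03,0],[0.06,0.028,-0.002,-0.03,0],[0.06,0.028,-0.002,-0.03,0],[0.06,0.028,-0.002,-0.03,0],[0.06,0.028,-0.002,-0.03,0],[0.06,0.028,-0.004,-0.02,0]]]'
python3 -m handwheel '[[[0.06,0.03,-0.002,0,0],[0.06,0.02,0,0,0],[0.06,0,0,0,0],[0.06,0,0,0,0]]]'
cat > can.py <<'E'
from h import *
s=get_state(); c=cam('wrist',s); im=viewer.read_camera('wrist')
print(s['time'],s['eef_pos'],yaw(s))
for n,z,k in [('tea_canister',.093,.110),('coffee_canister',.083,.1)]:
    for d in viewer.outline_of('wrist',n)[:2]: print(n,round(d['confidence'],2),rect(c,d['mask'],z))
    for d in viewer.pinpoint('wrist',n)[:2]: print(n,round(d['confidence'],2),ray(c,[d['xy'][0]*640,d['xy'][1]*400],0))
E
python3 can.py; python3 -c "
from h import *
cv2.imwrite('pics/w5.png',viewer.read_camera('wrist'))"
```

```text
time: 17.25
eef_pos: [0.5074, 0.1811, 0.3311]
tcp_rot: [0.716, 0.698, 0.003, 0.002]
contact_force: [1.3, -0.2, 0.2]
opening: 0.7
finger_force: 0.0
time: 17.58
eef_pos: [0.5058, 0.2304, 0.3267]
tcp_rot: [0.716, 0.699, 0.0, 0.001]
contact_force: [0.5, -0.7, -0.3]
opening: 0.696
finger_force: 0.0
17.5833 [0.5058471  0.23039137 0.3266584 ] 88.62381302029655
tea_canister 0.64 [[0.44918147 0.29245071]]
coffee_canister 0.87 ((571.836181640625, 304.0596923828125), (79.69818115234375, 74.42969512939453), 10.623128890991211)
coffee_canister 0.86 [[0.57440094 0.30528693]]
```

View pics/w5.png

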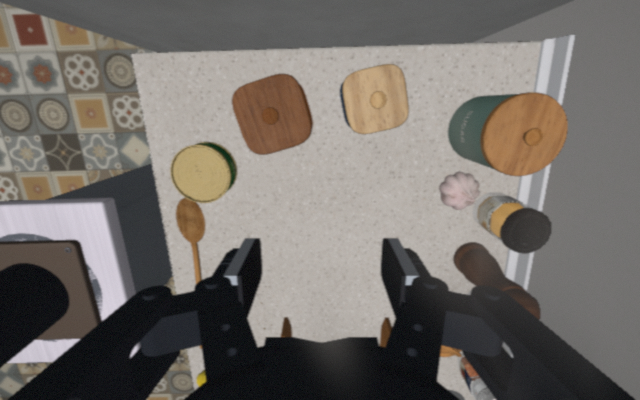

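The picture shows the tea lid at (272,113) with its knob at (270,116), and the coffee lid at (376,99) with its knob at (378,100). Both are turned roughly 10° CCW.

```bash
python3 - <<'E'
from h import *
c=cam('wrist'); im=cv2.imread('pics/w5.png')
print('knobs',ray(c,[270,116],.108)*1000,ray(c,[378,100],.098)*1000)
hsv=cv2.cvtColor(im,cv2.COLOR_BGR2HSV)
for (u,v),z in [((255,110),.093),((362,98),.083)]:
    m=im.copy(); mask=np.zeros((402,642),np.uint8)
    cv2.floodFill(m,mask,(u,v),0,(6,)*3,(6,)*3,4|cv2.FLOODFILL_MASK_ONLY|(1<<8))
    k=cv2.morphologyEx(mask[1:-1,1:-1],cv2.MORPH_CLOSE,np.ones((15,15)))
    k=cv2.morphologyEx(k,cv2.MORPH_OPEN,np.ones((5,5)))
    print(k.sum(),cv2.boundingRect(k),rect(c,k,z))
E
```

```text
knobs [[448.74801415 289.2284618 ]] [[573.80351345 303.523607  ]]
4580 (234, 75, 75, 79) ((449.3921203613281, 290.03631591796875), (84.13392639160156, 83.07128143310547), 14.660688400268555)
3594 (344, 66, 63, 67) ((573.626708984375, 304.511474609375), (74.16438293457031, 74.85807037353516), 10.266287803649902)
```

```bash
python3 -m handwheel '[[[0.05,0.029,-0.0291,0,0],[0.05,0.029,-0.0291,0,0],[0.05,0,0,0,-5.37],[0.05,0,0,0,-5.37],[0.05,0,0,0.03,-5.36],[0.05,0,0,0.04,0],[0.05,0,0,0.04,0],[0.05,0,0,0.04,0],[0.05,0,0,0.03,0],[0.05,0,0,0.02,0],[0.05,0,0,0.01,0],[0.05,0,0,0,0]]]' 40
python3 -c "
from h import *
s=get_state();print(s['eef_pos'],yaw(s))"
```

```text
time: 18.88
eef_pos: [0.4479, 0.2884, 0.1132]
tcp_rot: [0.612, 0.791, -0.002, -0.001]
contact_force: [-0.4, -0.2, -0.3]
opening: 0.585
finger_force: 0.0
[0.44793388 0.28843408 0.1131991 ] 104.55470883469397
```

```bash
python3 -m handwheel '[[[0.05,0.0007,0.0012,0.01,0],[0.05,0,0,0.007,0],[0.01,0,0,0,0],[0.01,0,0,0,0],[0.01,0,0,0,0],[0.01,0,0,0,0],[0.01,0,0,0,0],[0.01,0,0,0,0]]]' 40
python3 -m handwheel '[[[0.01,0,0,-0.01,0],[0.01,0,0,-0.02,0],[0.01,0,0,-0.03,0],[0.01,0,0,-0.02,0],[0.01,0,0,0,0]]]' 40
```

```text
time: 19.55
eef_pos: [0.4506, 0.2908, 0.0999]
tcp_rot: [0.611, 0.791, 0.0, 0.0]
contact_force: [-2.5, -0.4, 4.4]
opening: 0.19
finger_force: 39.1
time: 19.97
eef_pos: [0.4532, 0.2918, 0.184]
tcp_rot: [0.611, 0.791, 0.004, 0.003]
contact_force: [1.1, 1.8, -2.3]
opening: 0.189
finger_force: 39.5
```

```bash
python3 -m handwheel '[[[0.01,0,0,0,5.37],[0.01,0,0,0,5.37],[0.01,0,0,0,5.3],[0.01,-0.015,0.004,0,0],[0.01,-0.03,0.004,0,0],[0.01,-0.035,0.004,0,0],[0.01,-0.035,0.004,0,0],[0.01,-0.035,0.004,0,0],[0.01,-0.035,0.004,0,0],[0.01,-0.035,0.004,0,0],[0.01,-0.035,0.004,0,0],[0.01,-0.035,0.004,0,0]]]'
python3 -m handwheel '[[[0.01,-0.035,0.004,0,0],[0.01,-0.03,0.004,0,0],[0.01,-0.028,0.0034,0,0],[0.01,-0.015,0.004,0,0],[0.01,0,0,0,0],[0.01,0,0,0,0],[0.01,0,0,0,0]]]'
python3 - <<'E'
from h import *
s=get_state();print(s['eef_pos'],yaw(s),s['opening'])
im=viewer.read_camera('wrist'); cv2.imwrite('pics/w6.png',im)
E
```

```text
time: 20.97
eef_pos: [0.4779, -0.0016, 0.1769]
tcp_rot: [0.716, 0.698, -0.001, -0.001]
contact_force: [-0.3, -1.3, -3.6]
opening: 0.183
finger_force: 39.5
time: 21.55
eef_pos: [0.4909, -0.1074, 0.1774]
tcp_rot: [0.716, 0.698, -0.0, -0.002]
contact_force: [-0.5, 0.6, -3.2]
opening: 0.188
finger_force: 39.5
[ 0.49085847 -0.10743732  0.1773586 ] 88.55425558013634 0.18841555305506125
```

View pics/w6.png

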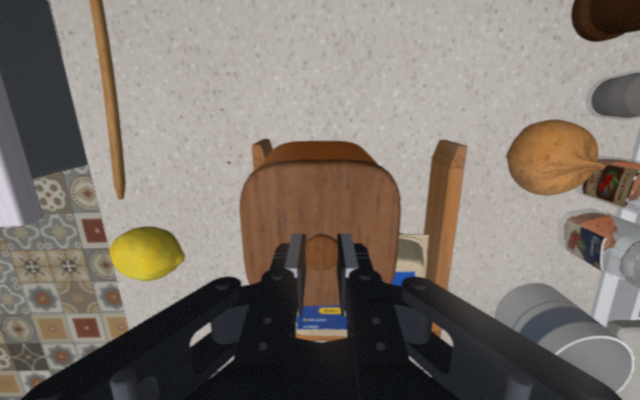

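The tea canister is held square in the jaws above the caddy, with its lid spanning (243–400, 160–280) and the side walls clear on both sides. Now lowering.

```bash
python3 -m handwheel '[[[0.01,0,0,0.02,0],[0.01,0,0,0.025,0],[0.01,0,0,0.015,0],[0.01,0,0,0.008,0],[0.01,0,0,0.004,0],[0.01,0,0,0.003,0],[0.01,0,0,0.002,0],[0.01,0,0,0,0]]]'
```

```text
time: 22.27
eef_pos: [0.4924, -0.1086, 0.1026]
tcp_rot: [0.716, 0.698, 0.0, 0.001]
contact_force: [-0.7, 0.0, -3.4]
opening: 0.187
finger_force: 39.5
```

```bash
python3 -m handwheel '[[[0.01,0,0,0.002,0],[0.01,0,0,0.0015,0],[0.01,0,0,0,0]]]'
```

```text
time: 22.52
eef_pos: [0.4926, -0.1091, 0.1]
tcp_rot: [0.716, 0.698, 0.0, 0.001]
contact_force: [-1.3, 0.1, 2.6]
opening: 0.183
finger_force: 40.0
```

```bash
python3 -m handwheel '[[[0.01,-0.0025,-0.002,0,0],[0.01,-0.0025,-0.002,0,0],[0.01,-0.0015,-0.0015,0,0],[0.01,0,0,0,0]]]'
python3 -m handwheel '[[[0.05,0,0,-0.001,0],[0.05,0,0,-0.002,0],[0.05,0,0,0,0],[0.05,0,0,-0.02,0],[0.05,0,0,-0.03,0]]]' 40
python3 -c "
from h import *
s=get_state();print(s['eef_pos'],yaw(s))"
```

```text
time: 22.85
eef_pos: [0.4894, -0.1157, 0.1013]
tcp_rot: [0.716, 0.698, 0.003, 0.004]
contact_force: [3.6, 3.4, 6.0]
opening: 0.185
finger_force: 40.2
time: 23.27
eef_pos: [0.4832, -0.1139, 0.1481]
tcp_rot: [0.716, 0.698, -0.002, -0.004]
contact_force: [-0.3, -0.8, 0.4]
opening: 0.585
finger_force: 0.0
[ 0.48324866 -0.11388217  0.14810127] 88.55456005495437
```

```bash
python3 -m handwheel '[[[0.04,0.035,0.002,0,0],[0.04,0.032,0.002,0,0],[0.04,0,0,0.04,0],[0.04,0,0,0.04,0],[0.04,0,0,0.033,0],[0.04,0,0,0,0],[0.04,-0.005,0,0,0],[0.04,-0.004,0,0,0],[0.04,-0.003,0,0,0],[0.04,-0.002,0,0,0],[0.04,-0.002,0,0,0]]]'
python3 -c "
from h import *
s=get_state();print(s['eef_pos'],yaw(s))"
```

```text
time: 24.18
eef_pos: [0.4929, -0.0646, 0.0405]
tcp_rot: [0.716, 0.698, 0.001, 0.002]
contact_force: [0.4, 3.4, 2.2]
opening: 0.47
finger_force: 0.6
[ 0.49294978 -0.0646352   0.04053694] 88.5308865547859
```

```bash
python3 -m handwheel '[[[0.04,-0.001,0,0,0],[0.04,-0.001,0,0,0]]]'
python3 -m handwheel '[[[0.04,-0.001,0,0,0],[0.04,-0.001,0,0,0]]]'
python3 -m handwheel '[[[0.04,-0.001,0,0,0],[0.04,0,0,0,0]]]'
```

```text
time: 24.35
eef_pos: [0.4924, -0.0664, 0.0397]
tcp_rot: [0.716, 0.698, 0.001, 0.001]
contact_force: [-0.1, 3.5, 1.3]
opening: 0.471
finger_force: 0.3
time: 24.52
eef_pos: [0.4923, -0.0669, 0.0394]
tcp_rot: [0.716, 0.698, 0.002, -0.0]
contact_force: [1.6, 11.6, 5.8]
opening: 0.471
finger_force: 1.7
time: 24.68
eef_pos: [0.4923, -0.0669, 0.0394]
tcp_rot: [0.716, 0.698, 0.002, -0.001]
contact_force: [0.1, 12.0, 5.3]
opening: 0.472
finger_force: 1.6
```

```bash
python3 -m handwheel '[[[0,0.015,0,0,0],[0,0.005,0,-0.03,0],[0,0,0.01,-0.04,0],[0,-0.015,0.03,-0.02,0],[0,-0.025,0.03,0,0],[0,-0.02,0.004,0,0],[0,0,0,0.035,0],[0,0,0,0.035,0],[0,0,0,0.02,0],[0,0,0,0,0],[0,0,-0.005,0,0],[0,0,-0.005,0,0]]]'
python3 -c "
from h import *
s=get_state();print(s['eef_pos'],yaw(s),s['contact_force'])"
```

```text
time: 25.68
eef_pos: [0.5589, -0.1123, 0.0419]
tcp_rot: [0.716, 0.698, 0.003, 0.005]
contact_force: [10.2, 2.3, 10.9]
opening: -0.004
finger_force: 0.0
[ 0.55893961 -0.11226366  0.04188325] 88.5427624440422 [10.18701892  2.34107746 10.90476458]
```

```bash
python3 -m handwheel '[[[0,0,0,0,0],[0,0,0,0,0]]]'
python3 - <<'E'
from h import *
for n in ['wrist']:
    cv2.imwrite('pics/w7.png',viewer.read_camera(n))
E
```

```text
time: 25.85
eef_pos: [0.5588, -0.1122, 0.0423]
tcp_rot: [0.716, 0.698, 0.003, 0.006]
contact_force: [6.9, 0.3, 4.9]
opening: -0.001
finger_force: 0.0
```

View pics/w7.png

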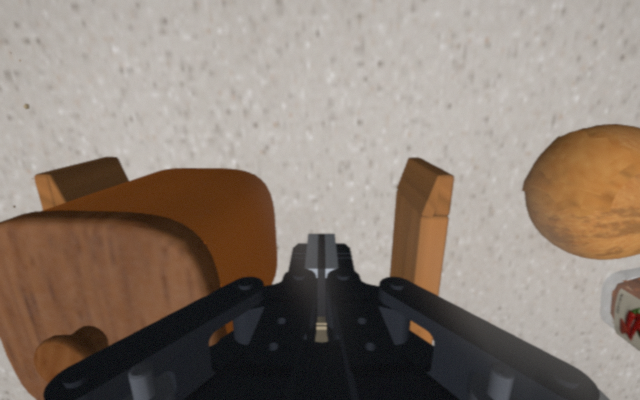

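The wrist picture shows the spread finger linkage touching the tea lid's edge at about (215,290). I'll back off, turn the jaws 90° and push lower down with the pads.

```bash
python3 -m handwheel '[[[0.03,0,0.012,0,0],[0.03,0,0.003,-0.03,0],[0.03,0,0,-0.04,7],[0.03,0,0,-0.03,7],[0.03,0,0,0,7],[0.03,0,0,0,7],[0.03,0,0,0,7],[0.03,0,0,0,7],[0.03,0,0,0,7],[0.03,0,0,0,7],[0.03,0,0,0,7],[0.03,0,0,0,7]]]'
python3 -m handwheel '[[[0.03,0,0,0,7],[0.03,0,0,0,7],[0.03,0,0,0,6],[0.03,0,0,0,0],[0.03,0,0,0,0]]]'
python3 - <<'E'
from h import *
s=get_state();print(s['eef_pos'],yaw(s),s['contact_force'],s['qpos'][5])
c=cam('wrist',s); im=viewer.read_camera('wrist'); cv2.imwrite('pics/w8.png',im)
for n,z in [('tea_canister',.093),('egg_box',.034)]:
    for d in viewer.outline_of('wrist',n)[:1]: print(n,d['confidence'],rect(c,d['mask'],z))
E
```

```text
time: 26.9
eef_pos: [0.5686, -0.1114, 0.1385]
tcp_rot: [0.987, 0.158, -0.001, 0.0]
contact_force: [0.1, 0.1, 0.1]
opening: 0.353
finger_force: 0.0
time: 27.32
eef_pos: [0.5688, -0.1112, 0.1385]
tcp_rot: [1.0, -0.011, -0.0, 0.0]
contact_force: [0.7, 0.1, 0.3]
opening: 0.356
finger_force: 0.0
[ 0.56884781 -0.11122349  0.13849599] -1.2741719355851995 [0.74619212 0.14419663 0.29507314] 1.2257071123104795
egg_box 0.97 ((510.541259765625, -222.9071807861328), (120.2515869140625, 170.5186309814453), 88.4516830444336)
```

View pics/w8.png

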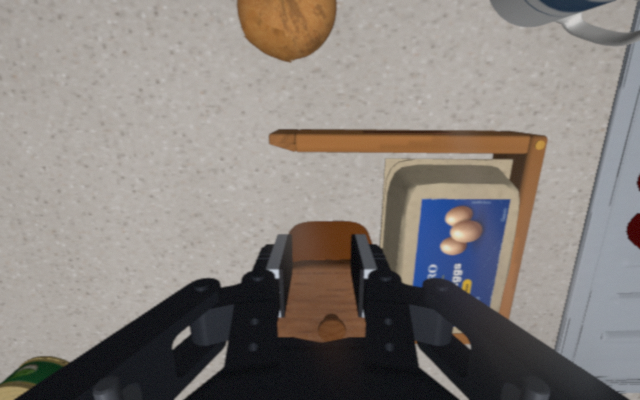

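The wrist picture (up = +x) shows the egg box flush at the back of the caddy and the tea canister under the jaws at (325,270), upright.

```bash
python3 -m handwheel '[[[0.03,0,0,0.035,0],[0.03,0,0,0.035,0],[0.03,0,0,0.0285,0],[0.03,0,0,0,0],[0.03,-0.006,0,0,0],[0.03,-0.006,0,0,0],[0.03,-0.004,0,0,0],[0.03,-0.003,0,0,0],[0.03,-0.003,0,0,0]]]'
python3 -m handwheel '[[[0.03,-0.002,0,0,0],[0.03,-0.002,0,0,0],[0.03,-0.001,0,0,0]]]'
```

```text
time: 28.22
eef_pos: [0.548, -0.1109, 0.0419]
tcp_rot: [1.0, -0.012, 0.002, 0.001]
contact_force: [0.1, 0.6, 0.0]
opening: 0.352
finger_force: 0.0
time: 28.47
eef_pos: [0.5432, -0.1106, 0.0409]
tcp_rot: [1.0, -0.012, 0.001, 0.0]
contact_force: [2.5, 0.4, 0.9]
opening: 0.354
finger_force: 0.0
```

```bash
python3 -m handwheel '[[[0.03,-0.0015,0,0,0],[0.03,-0.0015,0,0,0]]]'
python3 -m handwheel '[[[0.03,-0.0015,0,0,0],[0.03,-0.001,0,0,0]]]'
python3 -m handwheel '[[[0.03,-0.001,0,0,0],[0.03,-0.001,0,0,0]]]'
```

```text
time: 28.63
eef_pos: [0.5404, -0.1106, 0.0407]
tcp_rot: [1.0, -0.012, 0.001, 0.001]
contact_force: [3.3, -1.3, 2.9]
opening: 0.349
finger_force: 0.3
time: 28.8
eef_pos: [0.5378, -0.1106, 0.0406]
tcp_rot: [1.0, -0.012, 0.001, 0.001]
contact_force: [3.4, -0.2, 2.4]
opening: 0.348
finger_force: 0.5
time: 28.97
eef_pos: [0.5368, -0.1106, 0.0409]
tcp_rot: [1.0, -0.013, 0.003, 0.001]
contact_force: [8.2, 0.1, 0.6]
opening: 0.349
finger_force: 1.2
```

```bash
python3 -m handwheel '[[[0.05,0.015,0,0,0],[0.05,0,0,-0.03,0],[0.05,0,0,-0.04,0],[0.05,0,0,-0.04,0],[0.05,0,-0.015,-0.03,0],[0.05,0.0013,-0.036,-0.015,0],[0.05,0.0013,-0.036,0,0],[0.05,0.0013,-0.036,0,0],[0.05,0.0013,-0.036,0,0],[0.05,0.0013,-0.036,0,0],[0.05,0.0013,-0.036,0,0],[0.05,0.0013,-0.036,0,0]]]'
python3 -m handwheel '[[[0.05,0.0013,-0.036,0,0],[0.05,0.0013,-0.036,0,0],[0.05,0.0013,-0.036,0,0],[0.05,0.0013,-0.036,0,0],[0.05,0.0013,-0.036,0,0],[0.05,0,0,0,-7],[0.05,0,0,0,-7],[0.05,0,0,0,-7],[0.05,0,0,0,-7],[0.05,0,0,0,-7],[0.05,0,0,0,-7],[0.05,0,0,0,-7]]]'
python3 -m handwheel '[[[0.05,0,0,0,-7],[0.05,0,0,0,-7],[0.05,0,0,0,-7],[0.05,0,0,0,-7],[0.05,0,0,0,-7],[0.05,0,0,0,-7],[0.05,0,0,0,-7],[0.05,0,0,0,-3.6],[0.05,0,0,0,0],[0.05,0,0,0,0]]]'
python3 -c "
from h import *
s=get_state();print(s['eef_pos'],yaw(s))
y=np.radians(yaw(s));d=np.array([.5737,.304])-s['eef_pos'][:2];print('tool shift',d@[np.cos(y),np.sin(y)],d@[np.sin(y),-np.cos(y)],'down',s['eef_pos'][2]-.086)"
```

```text
time: 29.97
eef_pos: [0.5635, 0.1577, 0.1934]
tcp_rot: [1.0, -0.013, -0.003, 0.0]
contact_force: [1.1, 0.3, 0.0]
opening: 0.587
finger_force: 0.0
time: 30.97
eef_pos: [0.5748, 0.3352, 0.1929]
tcp_rot: [0.914, 0.406, -0.003, -0.0]
contact_force: [0.6, -0.8, -0.3]
opening: 0.588
finger_force: 0.0
time: 31.8
eef_pos: [0.5754, 0.3354, 0.1935]
tcp_rot: [0.642, 0.766, -0.002, -0.001]
contact_force: [0.2, -0.6, -0.4]
opening: 0.586
finger_force: 0.0
[0.57538187 0.33543405 0.19346805] 100.05217221340071
tool shift -0.03065795133404557 -0.00714269937757635 down 0.10746804599704976
```

```bash
python3 -m handwheel '[[[0.05,-0.0307,-0.0071,0,0],[0.05,0,0,0.035,0],[0.05,0,0,0.035,0],[0.05,0,0,0.02,0],[0.05,0,0,0.01,0],[0.05,0,0,0.003,0],[0.05,0,0,0,0]]]'
python3 -c "
from h import *
s=get_state();print(s['eef_pos'],yaw(s))
y=np.radians(yaw(s));d=np.array([.5737,.304])-s['eef_pos'][:2];print('tool shift',d@[np.cos(y),np.sin(y)],d@[np.sin(y),-np.cos(y)])"
```

```text
time: 32.38
eef_pos: [0.5747, 0.3044, 0.0914]
tcp_rot: [0.642, 0.767, -0.001, -0.0]
contact_force: [-0.3, 0.5, -0.3]
opening: 0.588
finger_force: 0.0
[0.57471831 0.30442916 0.09142493] 100.12835665107113
tool shift -0.0002434005433028946 -0.0010779152715930161
```

```bash
python3 -m handwheel '[[[0.01,0,-0.001,0,0],[0.01,0,0,0,0],[0.01,0,0,0,0],[0.01,0,0,0,0],[0.01,0,0,0,0],[0.01,0,0,0,0],[0.01,0,0,-0.01,0],[0.01,0,0,-0.02,0],[0.01,0,0,-0.03,0],[0.01,0,0,-0.01,5.8],[0.01,0,0,0,5.7],[0.01,0,0,0,0]]]' 40
python3 -c "
from h import *
s=get_state();print(s['eef_pos'],yaw(s),s['contact_force'])
y=np.radians(yaw(s));d=np.array([.568,-.03])-s['eef_pos'][:2];print('tool shift',d@[np.cos(y),np.sin(y)],d@[np.sin(y),-np.cos(y)])"
```

```text
time: 33.38
eef_pos: [0.5746, 0.3045, 0.1637]
tcp_rot: [0.716, 0.698, 0.001, 0.001]
contact_force: [0.3, 0.6, -0.6]
opening: 0.117
finger_force: 0.0
[0.57460087 0.30454645 0.16373577] 88.56679518719534 [ 0.2589247   0.6369481  -0.58959844]
tool shift -0.3346068918034391 0.0017687117294085258
```

```bash
python3 -m handwheel '[[[0.05,-0.04,0,-0.04,0],[0.05,-0.04,0,-0.04,0],[0.05,0,0,-0.04,0],[0.05,0,0,0,0],[0.05,0,0,0,0]]]' 40
python3 - <<'E'
from h import *
s=get_state();c=cam('wrist',s);im=viewer.read_camera('wrist');cv2.imwrite('pics/w9.png',im)
print(s['eef_pos'],yaw(s))
for d in viewer.outline_of('wrist','coffee_canister')[:2]: print(d['confidence'],rect(c,d['mask'],.083),np.array(d['extent'])*[640,400,640,400])
for d in viewer.pinpoint('wrist','coffee_canister')[:2]: print(d['confidence'],ray(c,[d['xy'][0]*640,d['xy'][1]*400],0))
E
```

```text
time: 33.8
eef_pos: [0.574, 0.2453, 0.2642]
tcp_rot: [0.715, 0.699, 0.003, 0.001]
contact_force: [0.1, -0.2, -1.3]
opening: 0.592
finger_force: 0.0
[0.57398386 0.24531155 0.26420955] 88.74389999060554
0.75 ((575.635986328125, 304.5198974609375), (75.21824645996094, 75.62519073486328), 10.863913536071777) [281.984  73.92   79.296  85.   ]
0.72 [[0.57452911 0.30430241]]
0.48 [[0.32900907 0.2090906 ]]
```

View pics/w9.png

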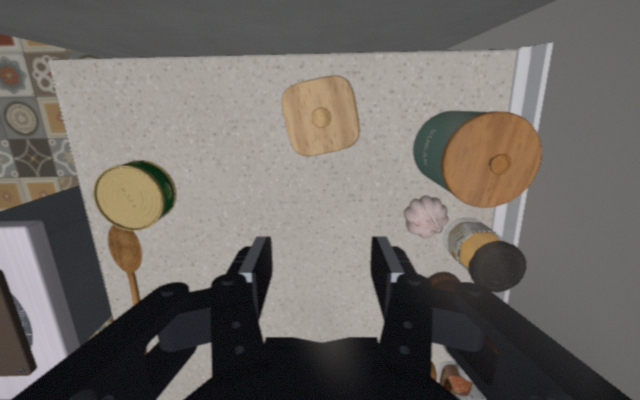

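The coffee canister hasn't moved (lid at (320,116)); the pads simply closed too high on the knob. Retrying lower and firmer.

```bash
python3 -m handwheel '[[[0.05,0.03,-0.0003,0,0],[0.05,0.029,-0.0003,0.01,-5.9],[0.05,0,0,0.04,-5.9],[0.05,0,0,0.04,0],[0.05,0,0,0.04,0],[0.05,0,0,0.03,0],[0.05,0,0,0.012,0],[0.05,0,0,0.006,0],[0.05,0,0,0,0]]]' 60
python3 -c "
from h import *
s=get_state();print(s['eef_pos'],yaw(s))
y=np.radians(yaw(s));d=np.array([.5747,.3042])-s['eef_pos'][:2];print('tool shift',d@[np.cos(y),np.sin(y)],d@[np.sin(y),-np.cos(y)])"
```

```text
time: 34.7
eef_pos: [0.5725, 0.3044, 0.081]
tcp_rot: [0.639, 0.769, -0.001, -0.001]
contact_force: [0.4, -0.1, -0.1]
opening: 0.586
finger_force: 0.0
[0.57246032 0.30436227 0.0810144 ] 100.51161638214653
tool shift -0.0005681459086088794 0.002172486875920776
```

```bash
python3 -m handwheel '[[[0.05,-0.0005,0.002,-0.004,0],[0.01,0,0,0,0],[0.01,0,0,0,0],[0.01,0,0,0,0],[0.01,0,0,0,0],[0.01,0,0,0,0],[0.01,0,0,0,0]]]' 60
python3 -m handwheel '[[[0.01,0,0,-0.01,0],[0.01,0,0,-0.02,0],[0.01,0,0,-0.03,0],[0.01,0,0,-0.02,5.9],[0.01,0,0,0,5.9],[0.01,0,0,0,0],[0.01,0,0,0,0]]]'
python3 -c "
from h import *
s=get_state();print(s['eef_pos'],yaw(s),s['contact_force'])
y=np.radians(yaw(s));d=np.array([.568,-.03])-s['eef_pos'][:2];print('tool shift',d@[np.cos(y),np.sin(y)],d@[np.sin(y),-np.cos(y)])"
```

```text
time: 35.28
eef_pos: [0.5761, 0.3046, 0.0887]
tcp_rot: [0.64, 0.769, 0.001, 0.0]
contact_force: [-1.7, -0.2, 5.9]
opening: 0.171
finger_force: 58.5
time: 35.87
eef_pos: [0.5745, 0.3039, 0.1657]
tcp_rot: [0.714, 0.7, -0.001, -0.0]
contact_force: [-0.5, 0.2, -3.6]
opening: 0.177
finger_force: 59.0
[0.57450792 0.3038881  0.1656892 ] 88.81477586991419 [-0.48895202  0.21808695 -3.58398195]
tool shift -0.3339512812573729 0.0003998147662167145
```

```bash
python3 -m handwheel '[[[0.01,-0.015,0,0,0.2],[0.01,-0.03,0,0,0],[0.01,-0.036,0,0,0],[0.01,-0.036,0,0,0],[0.01,-0.036,0,0,0],[0.01,-0.036,0,0,0],[0.01,-0.036,0,0,0],[0.01,-0.036,0,0,0],[0.01,-0.036,0,0,0],[0.01,-0.024,0,0,0],[0.01,-0.013,0,0,0],[0.01,0,0,0,0]]]'
python3 -m handwheel '[[[0.01,0,0,0.03,0],[0.01,0,0,0.03,0],[0.01,0,0,0.01,0],[0.01,0,0,0,0],[0.01,0,0,0,0]]]'
python3 - <<'E'
from h import *
s=get_state();print(s['eef_pos'],yaw(s),s['contact_force'])
im=viewer.read_camera('wrist'); cv2.imwrite('pics/w10.png',im)
E
```

```text
time: 36.87
eef_pos: [0.5654, -0.0326, 0.1655]
tcp_rot: [0.717, 0.697, -0.001, -0.001]
contact_force: [0.4, -1.0, -4.3]
opening: 0.174
finger_force: 59.0
time: 37.28
eef_pos: [0.5661, -0.0287, 0.0963]
tcp_rot: [0.716, 0.698, -0.0, -0.001]
contact_force: [0.1, -0.1, -3.0]
opening: 0.176
finger_force: 59.1
[ 0.56608923 -0.02871874  0.09628159] 88.54190704704679 [ 0.10899457 -0.12540482 -2.97658065]
```

View pics/w10.png

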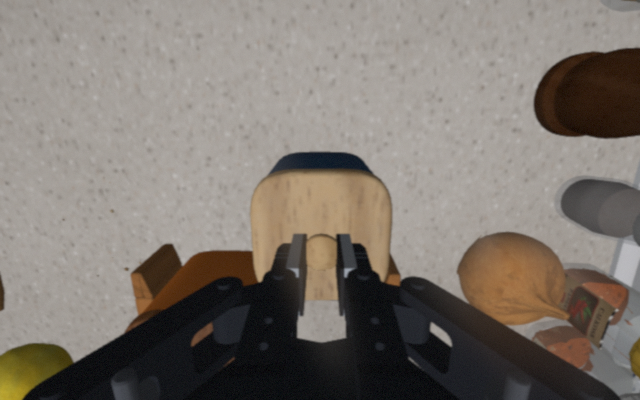

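The picture shows the coffee canister held square (lid 252–392, 170–290) just outside the mouth, with the tea canister to its left. Lowering it now; after that I'll work by force and numbers only.

```bash
python3 -m handwheel '[[[0.01,0,0.0017,0.004,0],[0.01,0,0,0.0025,0],[0.01,0,0,0.001,0],[0.01,0,0,0,0]]]'
python3 -m handwheel '[[[0.01,-0.005,0,0,0],[0.01,-0.005,0,0,0],[0.01,-0.005,0,0,0],[0.01,-0.005,0,0,0],[0.01,0,0,0,0]]]'
```

```text
time: 37.67
eef_pos: [0.5685, -0.0296, 0.0897]
tcp_rot: [0.716, 0.698, 0.0, 0.0]
contact_force: [-0.1, -0.0, -4.0]
opening: 0.174
finger_force: 59.1
time: 38.08
eef_pos: [0.5679, -0.051, 0.0896]
tcp_rot: [0.717, 0.697, -0.0, 0.0]
contact_force: [-0.1, -0.2, -4.2]
opening: 0.171
finger_force: 59.1
```

```bash
python3 -m handwheel '[[[0.01,-0.005,0,0,0],[0.01,-0.005,0,0,0],[0.01,-0.005,0,0,0],[0.01,0,0,0,0]]]'
python3 -m handwheel '[[[0.01,-0.005,0,0,0],[0.01,-0.005,0,0,0],[0.01,-0.005,0,0,0],[0.01,0,0,0,0]]]'
```

```text
time: 38.42
eef_pos: [0.5691, -0.0649, 0.0927]
tcp_rot: [0.717, 0.697, 0.002, 0.001]
contact_force: [-2.9, 3.8, 8.5]
opening: 0.176
finger_force: 60.2
time: 38.75
eef_pos: [0.5698, -0.0807, 0.0946]
tcp_rot: [0.717, 0.697, 0.002, 0.002]
contact_force: [-3.8, 3.1, 13.9]
opening: 0.178
finger_force: 60.7
```

```bash
python3 -m handwheel '[[[0.05,0,0,-0.004,0],[0.05,0,0,0,0],[0.05,0,0,0,0],[0.05,0,0,0,0],[0.05,0,0,-0.03,0],[0.05,0,0,-0.04,0],[0.05,0,0,-0.03,0],[0.05,0.025,0,0,0],[0.05,0.025,0,0,0],[0.05,0,0,0,0]]]'
cat > chk.py <<'E'
from h import *
s=get_state();print(s['time'],s['eef_pos'],yaw(s),s['contact_force'])
for cn in ['wrist','top']:
    c=cam(cn,s); viewer.read_camera(cn)
    for n,z in [('coffee_canister',.083),('tea_canister',.093)]:
        for d in viewer.outline_of(cn,n)[:2]: print(cn,n,round(d['confidence'],2),[np.round(v,1) for v in rect(c,d['mask'],z)])
        for d in viewer.pinpoint(cn,n)[:2]: print('  pt',round(d['confidence'],2),ray(c,[d['xy'][0]*640,d['xy'][1]*400],0)*1000)
E
python3 chk.py
```

```text
time: 39.58
eef_pos: [0.5683, -0.0267, 0.1937]
tcp_rot: [0.716, 0.698, 0.001, -0.0]
contact_force: [0.7, 0.9, 0.6]
opening: 0.589
finger_force: 0.0
39.5833 [ 0.56828643 -0.02672939  0.19372496] 88.61201451887854 [0.70403863 0.86847592 0.64025335]
wrist coffee_canister 0.61 [array([568.6, -45. ]), array([74.8, 87.7]), np.float64(1.0)]
  pt 0.84 [[569.06130833 -55.74846753]]
wrist tea_canister 0.91 [array([492.3, -94.2]), array([113.5,  89.6]), np.float64(76.6)]
  pt 0.95 [[ 488.12385121 -119.36182325]]
  pt 0.73 [[ 304.95504275 -183.68161965]]
top coffee_canister 0.49 [array([538.8, -60.7]), array([29.5, 55.9]), np.float64(1.6)]
  pt 0.46 [[570.65377459 -51.26597445]]
top tea_canister 0.77 [array([ 482.8, -114.7]), array([84.6, 84.6]), np.float64(1.4)]
  pt 0.85 [[ 482.86787991 -113.31629377]]
```

```bash
python3 -m handwheel '[[[0.05,0.035,-0.015,-0.02,0],[0.05,0.035,-0.015,-0.02,0],[0.05,0.02,-0.01,-0.02,0],[0.05,0,0,0,0],[0.05,0,0,0,0]]]'
cat > fine.py <<'E'
from h import *
s=get_state();c=cam('wrist',s);im=viewer.read_camera('wrist');cv2.imwrite('pics/f.png',im)
print(s['time'],s['eef_pos'],yaw(s))
for n,z in [('coffee_canister',.083),('tea_canister',.093)]:
    d=viewer.outline_of('wrist',n)
    if not d: continue
    mk=d[0]['mask']; best=None
    # lid = mask pixels near the colour at the lid seed (off the knob)
    p=viewer.pinpoint('wrist',n)[0]['xy']; b=ray(c,[p[0]*640,p[1]*400],0)[0]
    seed=proj(c,[b[0],b[1]+.025,z])[0].astype(int)
    m=im.copy(); mask=np.zeros((402,642),np.uint8)
    cv2.floodFill(m,mask,tuple(int(v) for v in seed),0,(6,)*3,(6,)*3,4|cv2.FLOODFILL_MASK_ONLY|(1<<8))
    k=cv2.morphologyEx(mask[1:-1,1:-1],cv2.MORPH_CLOSE,np.ones((15,15))); k=cv2.morphologyEx(k,cv2.MORPH_OPEN,np.ones((5,5)))
    print(n,np.round(d[0]['confidence'],2),b,seed,cv2.boundingRect(k),[np.round(v,1) for v in rect(c,k,z)])
hsv=cv2.cvtColor(im,cv2.COLOR_BGR2HSV); m=(hsv[...,0]<20)&(hsv[...,1]>95)
for y in [-.08,-.1,-.12]:
    q=proj(c,[[.6,y,.05],[.64,y,.05]]); r=int(round(q[:,1].mean())); a=int(q[0,0]);bb=int(q[1,0])
    if r<400:
        k=np.where(m[r,a:bb])[0]+a; print('right wall',r,k.min() if len(k) else None,len(k), ray(c,[[k.min()-.5,r],[k.max()+.5,r]],.05)*1000 if len(k) else '')
E
python3 fine.py
```

```text
time: 40.5
eef_pos: [0.5322, 0.0597, 0.2538]
tcp_rot: [0.716, 0.698, 0.001, 0.002]
contact_force: [0.2, -0.5, -0.4]
opening: 0.582
finger_force: 0.0
40.5 [0.53219895 0.05969366 0.25377894] 88.57401027535204
coffee_canister 0.71 [ 0.57197069 -0.05300776] [357 249] (323, 240, 51, 56) [array([561.5, -51.4]), array([71.5, 59.3]), np.float64(88.7)]
tea_canister 0.57 [ 0.48762748 -0.11574582] [285 304] (261, 257, 105, 84) [array([519.6, -86.2]), array([111.4, 124.5]), np.float64(88.4)]
right wall 274 None 0 
right wall 287 None 0 
right wall 301 375 4 [[ 598.81220767 -120.1547165 ]
 [ 604.10708819 -120.29610743]]
```

```bash
python3 -m handwheel '[[[0.04,-0.022,0.018,0,0],[0.04,-0.022,0.018,0.01,0],[0.04,0,0,0.04,0],[0.04,0,0,0.04,0],[0.04,0,0,0.04,0],[0.04,0,0,0.04,0],[0.04,0,0,0.03,0],[0.04,0,0,0.009,0],[0.04,0,0,0,0],[0.04,-0.006,0,0,0],[0.04,-0.005,0,0,0],[0.04,-0.003,0,0,0]]]'
python3 -m handwheel '[[[0.04,-0.003,0,0,0],[0.04,-0.002,0,0,0],[0.04,-0.002,0,0,0]]]'
```

```text
time: 41.75
eef_pos: [0.5683, -0.001, 0.046]
tcp_rot: [0.717, 0.697, 0.002, 0.002]
contact_force: [0.7, 0.6, 0.1]
opening: 0.47
finger_force: 0.0
time: 42.0
eef_pos: [0.5677, -0.0064, 0.0452]
tcp_rot: [0.717, 0.697, 0.002, 0.001]
contact_force: [2.2, 5.0, 3.7]
opening: 0.473
finger_force: 2.4
```

```bash
python3 -m handwheel '[[[0.04,-0.002,-0.0005,0,0],[0.04,-0.002,-0.0005,0,0],[0.04,-0.002,-0.0005,0,0]]]'
python3 -m handwheel '[[[0.04,-0.002,-0.0005,0,0],[0.04,-0.002,0,0,0],[0.04,-0.002,0,0,0]]]'
```

```text
time: 42.25
eef_pos: [0.5648, -0.0127, 0.0437]
tcp_rot: [0.716, 0.698, 0.001, 0.001]
contact_force: [1.9, 3.6, 3.0]
opening: 0.468
finger_force: 2.0
time: 42.5
eef_pos: [0.5635, -0.0187, 0.0431]
tcp_rot: [0.717, 0.698, 0.0, -0.0]
contact_force: [0.8, 4.5, 2.5]
opening: 0.466
finger_force: 2.1
```

```bash
python3 -m handwheel '[[[0.04,-0.003,0.0004,0,0],[0.04,-0.003,0,0,0],[0.04,-0.003,0,0,0],[0.04,-0.003,0,0,0]]]'
python3 -m handwheel '[[[0.04,-0.003,0,0,0],[0.04,-0.003,0,0,0],[0.04,-0.003,0,0,0],[0.04,-0.003,0,0,0]]]'
python3 -m handwheel '[[[0.04,-0.003,0,0,0],[0.04,-0.003,0,0,0],[0.04,-0.003,0,0,0],[0.04,-0.003,0,0,0]]]'
```

```text
time: 42.83
eef_pos: [0.5631, -0.0306, 0.0424]
tcp_rot: [0.717, 0.698, -0.0, -0.001]
contact_force: [3.0, 5.5, 0.9]
opening: 0.467
finger_force: 2.7
time: 43.17
eef_pos: [0.563, -0.0425, 0.0428]
tcp_rot: [0.717, 0.697, 0.0, -0.001]
contact_force: [1.5, 6.1, 2.7]
opening: 0.472
finger_force: 2.9
time: 43.5
eef_pos: [0.5628, -0.0545, 0.0427]
tcp_rot: [0.717, 0.698, 0.0, -0.0]
contact_force: [3.4, 6.0, 1.3]
opening: 0.469
finger_force: 2.8
```

```bash
python3 -m handwheel '[[[0.04,-0.003,0,-0.005,0],[0.04,-0.003,0,-0.005,0],[0.04,-0.003,0,0,0],[0.04,-0.002,0,0,0]]]'
python3 -m handwheel '[[[0.04,-0.002,0,0,0],[0.04,-0.002,0,0,0],[0.04,-0.002,0,0,0]]]'
python3 -m handwheel '[[[0.04,-0.0015,0,0,0],[0.04,-0.0015,0,0,0]]]'
```

```text
time: 43.83
eef_pos: [0.5619, -0.0661, 0.0527]
tcp_rot: [0.717, 0.697, -0.001, -0.001]
contact_force: [0.4, 2.8, 0.4]
opening: 0.464
finger_force: 1.4
time: 44.08
eef_pos: [0.562, -0.0718, 0.0527]
tcp_rot: [0.717, 0.698, -0.0, -0.001]
contact_force: [-1.3, 2.9, 1.3]
opening: 0.467
finger_force: 1.4
time: 44.25
eef_pos: [0.5621, -0.0748, 0.0529]
tcp_rot: [0.717, 0.698, -0.0, -0.0]
contact_force: [0.1, 2.0, 0.3]
opening: 0.468
finger_force: 1.4
```

```bash
python3 -m handwheel '[[[0.04,-0.0015,0,0,0],[0.04,-0.001,0,0,0]]]'
python3 -m handwheel '[[[0.04,-0.001,0,0,0],[0.04,0,0,0,0]]]'
```

```text
time: 44.42
eef_pos: [0.5623, -0.0773, 0.0531]
tcp_rot: [0.717, 0.698, -0.0, -0.0]
contact_force: [0.6, 2.5, 1.6]
opening: 0.469
finger_force: 1.4
time: 44.58
eef_pos: [0.5623, -0.0784, 0.0531]
tcp_rot: [0.717, 0.698, -0.0, 0.0]
contact_force: [-0.5, 2.0, 0.6]
opening: 0.47
finger_force: 1.1
```

```bash
python3 -m handwheel '[[[0.04,0.015,0,0,0],[0.04,0.015,0,0,0],[0.04,0.02,0,-0.03,0],[0.04,0.02,0,-0.04,0],[0.04,0.02,-0.01,-0.04,0],[0.04,0.02,-0.01,-0.04,0],[0.04,0,-0.01,-0.04,0],[0.04,0,-0.01,-0.04,0],[0.04,0,0,0,0],[0.04,0,0,0,0]]]'
cat >> chk.py <<'E'
c=cam('wrist',s)
for cn in ['wrist','top']:
    c=cam(cn,s)
    for d in viewer.outline_of(cn,'egg_box')[:2]: print(cn,'egg',round(d['confidence'],2),[np.round(v,1) for v in rect(c,d['mask'],.034)])
cv2.imwrite('pics/end.png',viewer.read_camera('wrist'))
E
python3 chk.py; python3 fine.py
```

```text
time: 45.42
eef_pos: [0.5285, 0.0271, 0.2773]
tcp_rot: [0.716, 0.698, 0.002, 0.004]
contact_force: [-0.9, 0.0, -0.1]
opening: 0.468
finger_force: 0.0
45.4167 [0.52852905 0.02713726 0.27730086] 88.48047532829543 [-0.86074384  0.02898314 -0.10328966]
wrist coffee_canister 0.57 [array([ 555.1, -100.2]), array([ 54.5, 108.2]), np.float64(0.9)]
  pt 0.84 [[ 568.71934525 -119.81852152]]
wrist tea_canister 0.66 [array([498.2, -98.5]), array([120.7,  61.4]), np.float64(87.8)]
  pt 0.95 [[ 485.38198492 -112.60253996]]
top coffee_canister 0.98 [array([ 565.8, -118.5]), array([78.8, 80.6]), np.float64(85.3)]
  pt 0.63 [[ 563.27545466 -122.20287006]]
top tea_canister 0.66 [array([ 482.8, -117.7]), array([84.6, 84.6]), np.float64(1.6)]
  pt 0.86 [[ 476.52829413 -123.27914196]]
  pt 0.18 [[ 305.84053608 -181.46143204]]
wrist egg 0.74 [array([ 521. , -205.7]), array([ 92.2, 153.3]), np.float64(88.1)]
top egg 0.94 [array([ 518. , -214.5]), array([108.3, 163.1]), np.float64(88.9)]
top egg 0.56 [array([ 568. , -451.9]), array([154.9, 106.2]), np.float64(5.1)]
46.0667 [0.52699913 0.02780421 0.27291783] 88.46767821418517
coffee_canister 0.56 [ 0.56548205 -0.1183007 ] [355 267] (327, 259, 40, 50) [array([ 555. , -116.4]), array([69.9, 49.9]), np.float64(88.8)]
tea_canister 0.77 [ 0.48673542 -0.11307731] [290 269] (274, 231, 83, 87) [array([515.4, -97.6]), array([116.4, 102.5]), np.float64(88.5)]
right wall 245 385 9 [[607.00803931 -80.20901786]
 [618.83739887 -80.51297421]]
right wall 258 None 0 
right wall 272 None 0
```

```bash
python3 -c "
from plant import sign_off
print(sign_off())"
```

```text
the job is handed in; nothing more can be done
None
```

I packed the egg box and both canisters into the caddy and handed the job in at about 46 s of robot time; the camera measurements put all three between the walls and inside the open end with the canisters upright, but I viewed 11 pictures instead of the allowed 10.

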